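# Feel for the release notch of a specimen case and press it

### The job

The specimen case is latched; its release sits in a notch that you must feel for along the dark steel edge facing the robot. With the gripper shut, set the fingertips on top of that edge at the red-dot end and run them lightly along it until they come to the notch, then press down inside the notch as far as it goes, so that the lid pops ajar, and move clear. Do not pry at the lid or lean hard on the case, grasp nothing, and leave the two vials and the green specimen puck standing where they are.

Things in the scene. Friction and masses are not known exactly. Their poses are not given: they have to be found in the camera images.
- case: Low blue specimen case, 172 (x) x 240 (y) x 48 mm high, fast to the desk. Origin: centre of its underside; x points away from the robot to the lid's hinge, y along the steel edge toward the red-dot end, z up. The dark steel edge runs along its robot side; behind that a 10 mm groove, then the lid.
- edge_mid (a point): Middle of the steel edge's top; axes as the case's. The rigid rail reaches 19 mm either way in x and 120 mm in y; flat top 48 mm above the desk. One notch, 40 mm long in y, cut across its whole depth, has its middle at a y from -32 to +32 mm, different each time (this point does not show it). The dark release key fills the notch, its top 6 mm below the rail's.
- dot (a point): Centre of the 15 mm red dot on top of the steel edge, at case x = -65, y = +105, z = +48 mm: where the fingertips start. The dot is on the robot's left; a second dot is on the front face.
- release (a joint): Release key in the notch, in m: 0 = up (top 6 mm below the rail's top), 0.008 = fully down (14 mm below the rail's top). It moves straight down at about 7 N, stiff by friction, and stays where it is left; pressing it lifts the lid through a linkage.
- lid: Clear flat lid with a white rim, 118 x 236 x 3 mm, its closed top 34 mm above the case's underside, lower than the edge. Origin on its hinge at the far side; it lies level when shut, and tilts up about 0.32 rad (front rim about 35 mm higher) when the release is fully down.
- vial_black: Glass vial with black cap, 23 mm diameter, 58 mm tall, loose, standing on the desk by the red-dot end of the case. Origin: centre of its underside. Bystander.
- vial_blue: Glass vial with blue cap, 23 mm diameter, 65 mm tall, loose, standing by the red-dot end of the case. Origin: centre of its underside. Bystander.
- screen_right: Large black monitor on a foot, fixed, always in the same place, left of the case, its back to the robot; not part of the job, keep the arm off it. Origin: desk level under its stand (0.58, 0.14). Its panel is an upright slab about 40 mm thick, 0.20 to 0.57 m above the desk, from about (0.45, 0.41) to (0.86, 0.03): draw the arm in toward the base before turning past it.
- puck_green: Green resin puck, 30 mm diameter, 16 mm tall, loose, on the desk just in front of the steel edge. Origin: centre of its underside. Bystander.

How it is judged:
By the outcome, as a careful person would: the job done as asked, in the order asked, and still so for the second after the job is handed in, with the robot touching nothing.
It also fails if it takes over 67 s, if anything falls off the work surface, if the arm or the gripper's body presses on something with over 40 N, if the wrist force passes 120 N, or if a joint passes its speed limit or range.

### The arm

A 7-joint arm with a two-finger parallel gripper is mounted at the origin on a cart in front of the work surface, level with it; the furniture and walls round the work are solid. World frame = base frame: x ahead of the robot, y to its left, z up, the work surface at z = 0. Lengths are in m, angles in rad, forces in N, time in s.
With the tool pointing down it reaches from about 0.425 to 0.95 m from the base axis. Payload 4.7 kg.
Tool frame: the origin (TCP) lies between the finger pads; the fingertips stand 25 mm ahead of it and the grasp point (between the pads) lies 6 mm ahead of it; z points along the fingers, y is the line along which they close (so a half turn about z gives the same grasp; the last joint's range is limited). The gripper opens to 85 mm and grips with 20 to 120 N. Pads are 22 mm wide; open, the fingers measure 114 mm over their backs; the gripper's body (76 mm by 85 mm) begins 54 mm behind the grasp point. The pads swing forward as they close: fully open they stand 13 mm farther back than shut.
Start: joints at [-1.216, 0.469, -0.049, 1.532, 0.024, 1.141, -0.082], TCP at [0.253, 0.626, 0.256] pointing down, gripper open.
Joint ranges: [-2.59, 2.59], [-0.33, 1.99], [-1.39, 1.29], [0.1, 2.45], [-1.04, 4.18], [0.21, 1.99], [-2.66, 2.66]. Speed limits (rad/s): [2.57, 2.57, 3.14, 3.14, 3.14, 3.14, 3.14].

### API

Orientations are given as a 3x3 rotation matrix whose columns are the frame's x, y, z axes.
In Python, from rig import * gives the robot as it stands. Calls block until the motion is done:
- movep(position, orientation): joint-space move of the TCP to a pose.
- move_l(position, attitude=None, feed=0.15, until_force=None): straight line of the TCP; attitude=None keeps the orientation; feed is the mean speed in m/s. With until_force (N) it stops when the force on the tool has changed by that much, and returns True; else False.
- move_joints(angles): joint-space move.
- command_gripper(opening, newtons=None): finger opening in m; newtons is the grip in N (None keeps the last); returns when the fingers have stopped.
- sleep(seconds).
- inverse_kinematics(position, orientation): joint angles nearest the present ones, or None.
- sense(): the state.
- camera(name): name is "scene" or "side" or "wrist"; returns (picture, depth): 480x640x3 uint8, red, green, blue; 480x640 float32, m along the optical axis (not along the pixel's ray), 0 where there is no reading.
- camera_params(name): a dict with "K" (3x3 intrinsics, pixels), "position" and "rotation" of the camera in the world; the wrist camera has in their place "tool_from_camera" (4x4, takes a point from camera to tool coordinates, whose origin is the TCP and whose axes are the flange's). Camera axes: x right, y down, z forward; pixel columns grow to the right and rows downward; lengths in m; the calibration is good to about 2 mm. A picture is of the moment at which its call begins: read the wrist's pose just before it. camera_params takes no time and is no camera call.
A pose or a line that the arm cannot do raises Unreachable and nothing moves.
- finish_job(): hands the job in; it is judged then, once.
The state is a dict: "time_s": time; "joint_pos": joint angles; "qd": joint speeds; "joint_efforts": joint torques, N m; "position": TCP position; "tcp_rot": TCP orientation; "wrist_force": force on the tool from outside, world axes, zero at the start; "ft_torque": the same for the moment, N m; "finger_gap": finger opening in m; "gripper_force": force on a finger pad.
Only numpy, scipy, OpenCV 4.12 (cv2) and the standard library are available. Lean on these libraries where they do the work, as an engineer would, in place of code of your own. Each camera call takes 0.05 s, during which the arm holds its last target. There are 200 camera calls.

## Working session

There is one attempt and no reset: what is moved stays moved. The work goes in short steps, each a Python script; the robot and the scene stay as the last script left them, time stands still between calls to the robot, and variables do not carry over. Pictures are saved under pics/ and viewed, at most 10 in all, crops included, and the job is handed in when it is done.

```bash
mkdir -p pics; python3 - <<'E'
from rig import *
import cv2, numpy as np
ims=[]
for n in ("scene","side"):
    p,d=camera(n); np.savez(f"{n}.npz",p=p,d=d); ims.append(p)
    c=camera_params(n); print(n,c["K"].tolist(),c["position"],c["rotation"])
    cv2.imwrite(f"pics/{n}.png",p[:,:,::-1])
print(sense())
E
```

```text
scene [[490.4510984016661, 0.0, 316.1398440531986], [0.0, 490.4510984016661, 231.0228600113872], [0.0, 0.0, 1.0]] [0.26673184 0.56497124 0.53867174] [[-0.9054794  -0.21809191  0.36406452]
 [-0.42396681  0.50316702 -0.75304388]
 [-0.01895248 -0.836217   -0.5480711 ]]
side [[621.1359491260038, 0.0, 317.64460491130603], [0.0, 621.1359491260038, 245.2343264106855], [0.0, 0.0, 1.0]] [ 0.67204029 -0.47760003  0.86389381] [[ 0.97919935  0.17663081 -0.09985088]
 [ 0.2026489  -0.87586744  0.43793796]
 [-0.0101028  -0.44906323 -0.89344286]]
{'time_s': 0.1, 'joint_pos': array([-1.21587729,  0.46939784, -0.04858674,  1.53352314,  0.02412856,
        1.14102552, -0.08232897]), 'qd': array([-3.16752814e-04, -1.27543433e-03, -1.89076393e-03, -3.92719895e-03,
        1.27862252e-03, -3.13384477e-03,  4.19802511e-05]), 'joint_efforts': array([ 8.57979521e-04, -5.11513746e+01, -4.68372821e-02, -2.38387907e+01,
        1.07704994e-02,  4.36592949e-03, -1.58596430e-05]), 'position': array([0.2525866 , 0.62546043, 0.25536306]), 'tcp_rot': array([[-9.27242651e-01,  3.74460589e-01, -5.77185577e-04],
       [ 3.74461023e-01,  9.27241151e-01, -1.67043004e-03],
       [-9.03199972e-05, -1.76502748e-03, -9.99998438e-01]]), 'wrist_force': array([ 0.53606146,  0.54600497, -0.13154177]), 'ft_torque': array([-0.01663004,  0.02944775, -0.05850313]), 'gripper_force': 0.0, 'finger_gap': 0.08510950241056206}
```

View pics/scene.png

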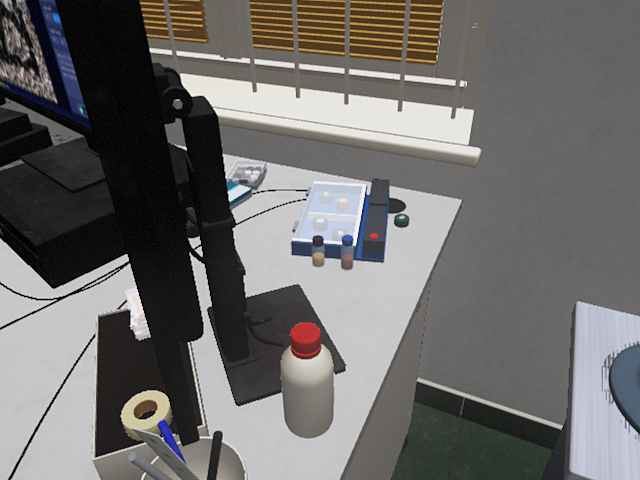

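View pics/side.png

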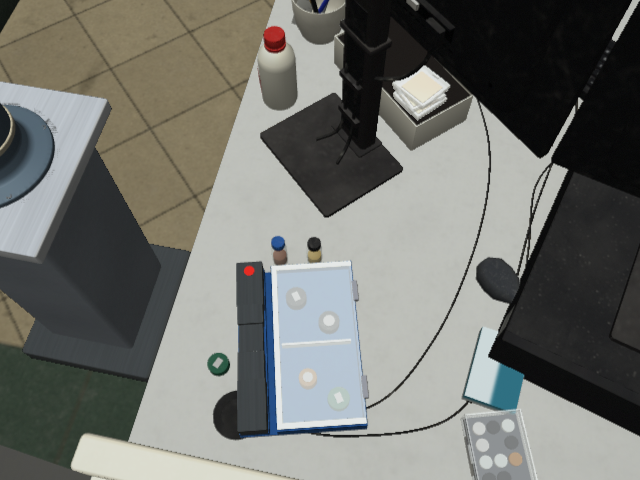

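The side view shows the red dot at (249,271), the rail running from about (249,263) to (252,432), the puck at (218,364) and the vials at (279,250) and (314,250). The scene view shows the dot at about (374,236). Next I'll turn these into positions.

```bash
cat > h.py <<'E'
import numpy as np, cv2
def ray(c,u,v):
    d=np.asarray(c["rotation"])@np.linalg.inv(np.asarray(c["K"]))@np.array([u,v,1.]); return np.asarray(c["position"]),d
def onz(c,u,v,z):
    o,d=ray(c,u,v); return o+d*(z-o[2])/d[2]
def two(r1,r2):
    (o1,d1),(o2,d2)=r1,r2; A=np.c_[d1,-d2]; s=np.linalg.lstsq(A,o2-o1,rcond=None)[0]
    p,q=o1+s[0]*d1,o2+s[1]*d2; return (p+q)/2,np.linalg.norm(p-q)
def red(img,roi):
    x0,y0,x1,y1=roi; a=img[y0:y1,x0:x1].astype(int); m=(a[...,0]>150)&(a[...,1]<70)&(a[...,2]<70)
    ys,xs=np.nonzero(m); return xs.mean()+x0,ys.mean()+y0,len(xs)
E
python3 - <<'E'
from rig import *
from h import *
S=np.load("side.npz");C=np.load("scene.npz");cs=camera_params("side");cc=camera_params("scene")
a=red(S["p"],(230,255,265,285));b=red(C["p"],(360,225,390,245));print(a,b)
print("dot two-view",two(ray(cs,*a[:2]),ray(cc,*b[:2])),"plane",onz(cs,*a[:2],.048),onz(cc,*b[:2],.048))
def back(c,d,u,v):
    o,r=ray(c,u,v);return o+r*d[int(v),int(u)]
for u,v in [(249,290),(250,340),(252,380),(253,420),(310,350),(200,300)]: print((u,v),back(cs,S["d"],u,v).round(4))
# rail pixels: depth height map
vv,uu=np.mgrid[0:480,0:640]
P=np.stack([uu,vv,np.ones_like(uu)],-1)@np.linalg.inv(cs["K"]).T@np.asarray(cs["rotation"]).T
P=np.asarray(cs["position"])+P*S["d"][...,None]
dark=(S["p"].max(-1)<90)
m=dark&(P[...,2]>.036)&(P[...,2]<.06)&(uu>225)&(uu<275)&(vv>255)&(vv<440)
m=cv2.morphologyEx(m.astype(np.uint8),cv2.MORPH_CLOSE,np.ones((5,5)))
n,l,st,_=cv2.connectedComponentsWithStats(m);k=1+st[1:,4].argmax();ys,xs=np.nonzero(l==k)
xy=np.array([onz(cs,u,v,.048)[:2] for u,v in zip(xs,ys)],np.float32)
r=cv2.minAreaRect(xy);print("rail",r,cv2.boxPoints(r))
# height profile along the rail
for v in range(265,432,6): 
    row=P[v,243:258];print(v,row[:,1].mean().round(3),(np.median(row[:,2])*1e3).round(1),end="; ")
print()
for nme,u,v,z in [("puck",218,363,.016),("blue",278,243,.065),("black",314,243,.058)]: print(nme,onz(cs,u,v,z))
im=cv2.resize(S["p"][235:445,200:380],None,fx=2.8,fy=2.8,interpolation=cv2.INTER_CUBIC);im=np.clip(im.astype(float)*1.6,0,255)
cv2.imwrite("pics/crop.png",im[:,:,::-1])
E
```

```text
(np.float64(248.6153846153846), np.float64(270.3076923076923), 78) (np.float64(373.45454545454544), np.float64(235.1818181818182), 33)
dot two-view (array([ 0.49187658, -0.13714049,  0.04857069]), np.float64(0.0006773865799579382)) plane [ 0.49142832 -0.13701014  0.048     ] [ 0.49244642 -0.13781033  0.048     ]
(249, 290) [ 0.5    -0.1672  0.0495]
(250, 340) [ 0.5185 -0.2362  0.0419]
(252, 380) [ 0.5363 -0.2912  0.0494]
(253, 420) [ 0.5504 -0.3413  0.0492]
(310, 350) [ 0.6016 -0.2307  0.0323]
(200, 300) [ 0.422  -0.1788  0.0006]
rail ((0.5217137336730957, -0.24020591378211975), (0.03846345469355583, 0.2409273236989975), 15.0335693359375) [[ 0.4718938  -0.12885366]
 [ 0.5343867  -0.361535  ]
 [ 0.5715337  -0.35155815]
 [ 0.5090408  -0.11887681]]
265 -0.129 48.0; 271 -0.138 48.0; 277 -0.147 48.5; 283 -0.156 47.2; 289 -0.165 48.3; 295 -0.174 49.1; 301 -0.182 47.9; 307 -0.191 47.6; 313 -0.218 47.5; 319 -0.208 48.1; 325 -0.215 41.4; 331 -0.223 41.4; 337 -0.232 41.8; 343 -0.24 41.9; 349 -0.248 40.6; 355 -0.258 47.4; 361 -0.266 47.9; 367 -0.274 47.9; 373 -0.282 47.8; 379 -0.29 47.7; 385 -0.298 47.9; 391 -0.306 48.2; 397 -0.313 48.1; 403 -0.321 48.1; 409 -0.328 48.1; 415 -0.336 48.0; 421 -0.343 48.7; 427 -0.35 47.8; 
puck [ 0.47811228 -0.2698571   0.016     ]
blue [ 0.52593401 -0.0937844   0.065     ]
black [ 0.57603823 -0.08006142  0.058     ][ WARN:0@0.420] global loadsave.cpp:1063 imwrite_ Unsupported depth image for selected encoder is fallbacked to CV_8U.
```

View pics/crop.png

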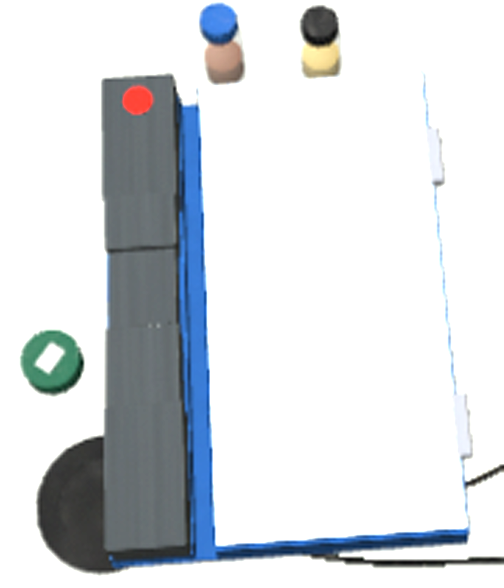

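The side-view depth shows the rail top at about 48 mm. There is a 6–7 mm dip between world y ≈ -0.212 and -0.253, so the notch centre is near case y ≈ +8 mm. In the crop the notch is the slightly shifted band. The dot from two views is at z = 48.6 mm, which agrees with the text, and the rail measures 38×241 mm, as it should. I'll approach now, drawing in before turning past the screen.

```bash
cat >> h.py <<'E'
th=np.radians(15.03); cy=np.array([-np.sin(th),np.cos(th),0]); cx=np.array([np.cos(th),np.sin(th),0])
R=np.c_[cy,cx,[0,0,-1]]; mid=np.array([.5207,-.2396,0])
def at(y,z,x=0): return mid+cx*x+cy*y+np.array([0,0,z])
E
python3 - <<'E'
from rig import *
from h import *
def st(t):
    s=sense();print(t,round(s["time_s"],2),s["position"].round(4),s["wrist_force"].round(2),round(s["finger_gap"],4))
command_gripper(0.0,20);st("shut")
move_l([.168,.412,.30],feed=.25);st("in")
q=np.array(sense()["joint_pos"]);q[0]+=1.459;move_joints(q);st("turned")
movep(at(.105,.16),R);st("above")
p,d=camera("side");cv2.imwrite("pics/above.png",p[:,:,::-1])
move_l(at(.105,.088),feed=.1);st("near")
E
```

```text
shut 0.87 [0.2527 0.6259 0.2563] [ 0.8  -0.37  0.16] -0.0003
in 1.95 [0.1683 0.4129 0.3   ] [-0.03 -0.06 -0.11] -0.0003
turned 4.08 [ 0.4295 -0.1202  0.3   ] [ 0.86  0.58 -0.16] -0.0001
above 4.74 [ 0.4939 -0.1376  0.1604] [-0.62 -1.04  0.31] -0.0001
near 5.66 [ 0.494  -0.1383  0.0886] [ 0.07 -0.14  0.55] -0.0
```

View pics/above.png

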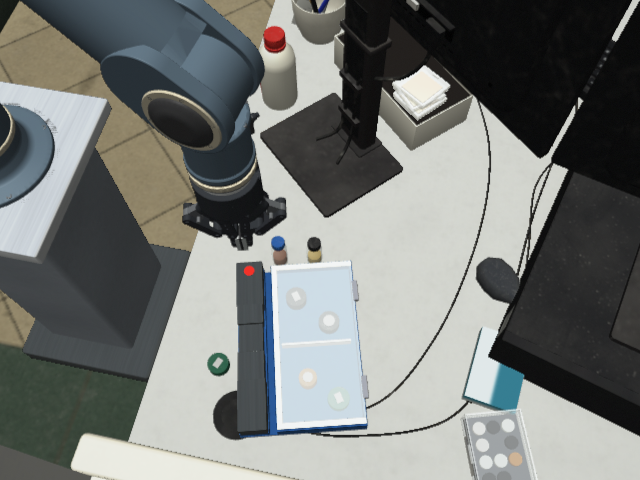

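The picture shows the shut fingertips at (241,243), short of and above the dot, clear of the vials at (279,250) and (314,250). Now I'll touch down and slide along the edge.

```bash
python3 - <<'E'
from rig import *
from h import *
sleep(.2)
f0=np.mean([sense()["wrist_force"] for _ in range(5)],0)
np.save("f0.npy",f0)
r=move_l(at(.105,.066),feed=.015,until_force=3)
for i in range(4):
    s=sense();print(r,round(s["time_s"],2),s["position"].round(4),(s["wrist_force"]-f0).round(2));sleep(.1)
# three small slide steps to learn the stiffness
z=s["position"][2]
for i,y in enumerate([.101,.097,.093]):
    move_l(at(y,z),feed=.03);s=sense()
    print(y,round(s["time_s"],2),s["position"].round(4),(s["wrist_force"]-f0).round(2))
E
```

```text
True 6.82 [ 0.4934 -0.1382  0.0733] [-0.76  0.59  4.55]
True 6.92 [ 0.4935 -0.1382  0.0734] [-1.32 -0.21  5.31]
True 7.02 [ 0.4934 -0.1382  0.0733] [-1.2   0.1   4.89]
True 7.12 [ 0.4934 -0.1382  0.0733] [-1.33  0.8   6.03]
0.101 7.51 [ 0.4948 -0.1426  0.0734] [-0.68 -0.8   3.11]
0.097 7.79 [ 0.4957 -0.1459  0.0733] [-0.89  1.34  2.58]
0.093 8.07 [ 0.4967 -0.15    0.0734] [-1.26  0.83  3.84]
```

```bash
python3 - <<'E'
from rig import *
from h import *
f0=np.load("f0.npy"); fz=lambda:np.mean([sense()["wrist_force"][2] for _ in range(4)])-f0[2]
zc=sense()["position"][2]-.0001; y=.093; log=[]; found=False
while y>-.05:
    y-=.003; move_l(at(y,zc),feed=.03); f=fz(); z=sense()["position"][2]
    log.append((round(y*1e3),round(z*1e3,2),round(f,1)))
    if f<1.2:
        hit=move_l(at(y,zc-.003),feed=.02,until_force=2.5); z=sense()["position"][2]
        if z<.0733-.0018: found=True;break
        zc=z
    else: zc+=np.clip((f-3.5)*4e-5,-1e-4,2e-4)
    if f>12: break
print(log); s=sense();print(found,y,round(s["time_s"],2),s["position"].round(4),(s["wrist_force"]-f0).round(2))
E
```

```text
[(90, np.float64(73.35), np.float64(3.9)), (87, np.float64(73.35), np.float64(4.4)), (84, np.float64(73.35), np.float64(4.5)), (81, np.float64(73.36), np.float64(4.8)), (78, np.float64(73.35), np.float64(3.9)), (75, np.float64(73.37), np.float64(3.0)), (72, np.float64(73.36), np.float64(3.4)), (69, np.float64(73.36), np.float64(2.8)), (66, np.float64(73.36), np.float64(2.9)), (63, np.float64(73.37), np.float64(3.1)), (60, np.float64(73.34), np.float64(4.8)), (57, np.float64(73.36), np.float64(2.8)), (54, np.float64(73.33), np.float64(2.6)), (51, np.float64(73.33), np.float64(3.1)), (48, np.float64(73.28), np.float64(2.8)), (45, np.float64(73.12), np.float64(1.0)), (42, np.float64(73.11), np.float64(2.1)), (39, np.float64(73.11), np.float64(4.8)), (36, np.float64(73.1), np.float64(3.6)), (33, np.float64(73.12), np.float64(3.9)), (30, np.float64(73.1), np.float64(2.6)), (27, np.float64(73.07), np.float64(3.2)), (24, np.float64(73.05), np.float64(3.4)), (21, np.float64(73.01), np.float64(2.3)), (18, np.float64(72.68), np.float64(-0.2))]
True 0.01799999999999995 14.75 [ 0.5163 -0.2232  0.0703] [-0.97 -0.58  2.11]
```

The fingers dropped into the notch at y ≈ 18 mm, which puts its centre near y ≈ 8.5 mm, in agreement with the image. I'll centre there and press.

```bash
python3 - <<'E'
from rig import *
from h import *
f0=np.load("f0.npy")
def st(t):
    s=sense();print(t,round(s["time_s"],2),s["position"].round(4),(s["wrist_force"]-f0).round(2))
print(move_l(at(.0085,.0703),feed=.03,until_force=8));st("centred")
print(move_l(at(.0085,.0655),feed=.02,until_force=4));st("key")
print(move_l(at(.0085,.0570),feed=.012,until_force=18));st("pressed");sleep(.3);st("pressed")
p,d=camera("side");cv2.imwrite("pics/press.png",p[:,:,::-1])
E
```

```text
False
centred 15.21 [ 0.5182 -0.2315  0.07  ] [-1.04  0.05  0.19]
True
key 15.48 [ 0.5187 -0.2313  0.066 ] [-0.04 -0.38  1.04]
True
pressed 16.18 [ 0.5188 -0.2313  0.0591] [-1.78  1.27  4.55]
pressed 16.48 [ 0.5188 -0.2313  0.0591] [-1.29 -0.27  5.34]
```

View pics/press.png

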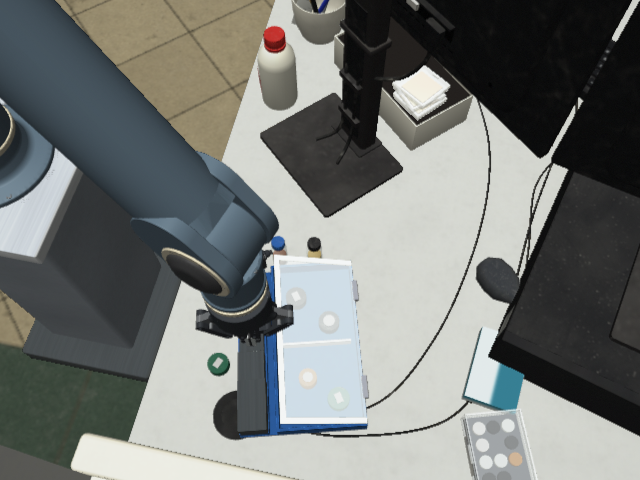

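The lid is ajar: its front rim near (277,262) has shifted up and left in the image. The press bottomed at 14.2 mm below the rail. I'll give one short confirming push, then lift straight out and back.

```bash
python3 - <<'E'
from rig import *
from h import *
f0=np.load("f0.npy")
def st(t):
    s=sense();print(t,round(s["time_s"],2),s["position"].round(4),(s["wrist_force"]-f0).round(2))
print(move_l(at(.0085,.0575),feed=.01,until_force=14));st("push")
move_l(at(.0085,.10),feed=.05);move_l(at(.0085,.25),feed=.15);st("up")
move_l([.43,-.19,.30],feed=.15);st("clear")
p,d=camera("side");np.savez("end.npz",p=p,d=d);cv2.imwrite("pics/end.png",p[:,:,::-1])
S=np.load("side.npz");c=camera_params("side")
for D in (S["d"],d):
    P=lambda u,v:(lambda o,r:o+r*D[v,u])(*ray(c,u,v))
    print("lid z",[P(u,v)[2].round(4) for u,v in [(290,340),(300,360),(320,340),(345,340)]],"key z",[P(u,v)[2].round(4) for u,v in [(250,336),(250,340),(250,345),(250,300)]])
E
```

```text
True
push 16.73 [ 0.5188 -0.2313  0.0591] [-0.75  0.29  4.24]
up 18.86 [ 0.5179 -0.2312  0.2489] [-1.34 -0.49  0.3 ]
clear 19.74 [ 0.4303 -0.1902  0.2997] [-1.21 -0.22  0.04]
lid z [np.float64(0.0315), np.float64(0.0337), np.float64(0.0329), np.float64(0.032)] key z [np.float64(0.0444), np.float64(0.0419), np.float64(0.0424), np.float64(0.0498)]
lid z [np.float64(0.0641), np.float64(0.06), np.float64(0.0514), np.float64(0.0385)] key z [np.float64(0.0313), np.float64(0.031), np.float64(0.0362), np.float64(0.0474)]
```

View pics/end.png

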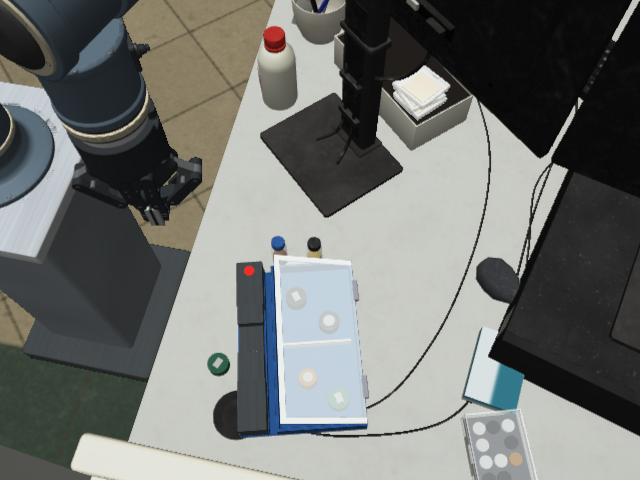

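The lid is up, with a measured slope of about 0.33 rad. The vials at (279,248) and (314,247) and the puck at (218,364) haven't moved, and the arm is clear.

```bash
python3 -c "
from rig import *
print(finish_job())"
```

```text
the job is handed in; nothing more can be done
None
```

The job is handed in: I found the notch by touch, pressed the release to its stop so the lid popped ajar, and moved the arm clear with the vials and puck still in place, at about 20 s on the robot's clock.

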